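# Run the lens carriage of a focus rail up to its set stop

## Robot

A 6-joint arm with a two-finger parallel gripper is mounted at the origin on a cart in front of the work surface, level with it; the furniture and walls round the work are solid. World frame = base frame: x ahead of the robot, y to its left, z up, the work surface at z = 0. Lengths are in m, angles in degrees, forces in N, time in s.
With the tool pointing down it reaches from about 0.3 to 0.75 m from the base axis. Payload 8.5 kg.
Tool frame: the origin (TCP) lies at the very end of the fingers, on their centre line; the grasp point (between the pads) lies env.pinch_z behind it (env.pinch_z is the distance from the TCP to the grasp point, in m); z points along the fingers, y is the line along which they close (so a half turn about z gives the same grasp; the last joint's range is limited). The gripper opens to 85 mm and grips with 20 to 120 N. Pads are 22 mm wide; open, the fingers measure 114 mm over their backs; the gripper's body (76 mm by 85 mm) begins 54 mm behind the grasp point. The pads swing forward as they close: fully open they stand 13 mm farther back than shut.
Start: joints at [55.732, 21.807, 74.336, -0, 83.858, -12.336], TCP at [0.205, 0.51, 0.231] pointing down, gripper open.
Joint ranges: [-178.18, 178.18], [-50.72, 133.34], [12.68, 142.11], [-81.47, 261.47], [9.98, 163.14], [-165.26, 165.26]. Speed limits (degrees/s): [136.94, 136.94, 180, 180, 180, 180].

## Interface

Orientations are given as a 3x3 rotation matrix whose columns are the frame's x, y, z axes.
In Python, from rig import telemetry, get_image, env gives the robot as it stands. The module is installed in compiled form; this text tells all that it offers.
- The arm moves only by the tool apply_moves, never from a script. Its argument "series" is a list of rows, each a list of 7 numbers: the shift along the tool's x, y, z in mm, then the turn, a rotation vector about the tool's x, y, z in degrees, then the opening, from 0 (shut) to 1 (fully open). A call has 1 to 12 rows; each row shifts and turns the commanded pose from where the row before left it, along the tool's axes as they then stand; what a row does not reach is not made up. A row lasts 1/8 s, in which the tool goes at most 62.5 mm and 10.7 degrees, less where a joint would pass 70% of its speed; a pose out of reach is approached as far as the arm can. A call with a gripper value outside its range is refused whole. The fingers move at their own pace and stop on an object; "grip_force" is the grip in N (left out, the last holds). Time passes only in rows, so rows that do not move let the fingers close. It gives the time, the measured TCP pose, the force, the opening and the grip force at its end, in the units of the state.
- telemetry.observe(): the state, without advancing time (a new reading comes with each control period).
- get_image(name): name is "scene" or "top" or "wrist"; returns a dict with "frame" (384x512x3 uint8, red, green, blue), "z_map" (384x512 float32, m along the optical axis (not along the pixel's ray), 0 where there is no reading), "vertical_fov" (degrees; the focal length in pixels is half the picture's height over the tangent of half this angle, whatever the lens; pixels are square), "cx", "cy" (the principal point, pixels), "eye" and "attitude" of the camera in the world; the wrist camera has in their place "mount" (4x4, takes a point from camera to tool coordinates, whose origin is the TCP and whose axes are the flange's). Camera axes: x right, y up, looking along -z (the intrinsics and any distortion apply to the point x, -y, -z); pixel columns grow to the right and rows downward; lengths in m; the calibration is good to about 2 mm. The wrist camera is an equidistant fisheye: a pixel r from the principal point sees the ray r / f radians off the axis. A picture is of the moment at which its call begins: read the wrist's pose just before it.
- env.close_job(): hands the job in; it is judged then, once.
The state is a dict: "time_s": time; "q": joint angles; "qvel": joint speeds; "joint_efforts": joint torques, N m; "position": TCP position; "tool_rot": TCP orientation; "ft_force": force on the tool from outside, world axes, zero at the start; "wrist_torque": the same for the moment, N m; "grip_width": finger opening in m; "gripper_force": force on a finger pad.
Only numpy, scipy, OpenCV 4.12 (cv2) and the standard library are available. Lean on these libraries where they do the work, as an engineer would, in place of code of your own. Each camera call takes 0.05 s, during which the arm holds its last target. There are 200 camera calls.

## Task

Move the lens carriage on the focus rail to its set stop, the one that carries the round-headed index pin: press down the thumb pad in the middle of the carriage to free its friction brake, keep it down while you push the carriage along until it butts against that stop, then let the pad come up so that the brake holds again. Do not force the carriage along with the brake on, do not touch the lens in its holder, and leave the other things on the bench where they are.

Things in the scene. Friction and masses are not known exactly. Their poses are not given: they have to be found in the camera images.
- rail: Aluminium focus rail fixed to the bench, 400 mm long, 64 mm wide, its top 24 mm above the bench, with dark feet 90 mm wide under both ends. Origin: middle of its underside; its y axis runs along the rail, z up. Where it stands and its yaw (up to 0.55 rad either way of the world y axis) vary.
- carriage (a joint): Position of the carriage along the rail in m, growing along the rail's +y, 0 at mid-rail. Held by a friction brake (about 40 N) while the thumb pad is up; with the pad pressed it slides with about 1 N.
- thumb_pad (a joint): How far the thumb pad is pressed, in m: 0 up (brake on), 0.007 fully down on a hard stop. The brake lets go after about 1 mm. The spring needs about 8 N to start and 12 N fully down.
- pad_mid (a point): Centre of the thumb pad's upper face, which lies 60 mm above the bench while up; z up, y along the rail. The black pad is 44 mm wide (x) and 88 mm long (y), and has two cross ridges 7 mm high whose inner faces are 25 mm either side of this point along y, so that a fingertip pressed down between them can push the pad, and the carriage with it, along the rail. The carriage cheeks beside the pad stand 52 mm above the bench.
- carriage_mid (a point): Point in the middle of the carriage, 31 mm above the bench, straight below the thumb pad; y along the rail. The dark steel carriage is 90 mm wide and 100 mm long (its end faces are 50 mm either side of this point along y).
- lens_mount: Black square ring holder, 55 mm square and 12 mm thick, standing upright on the wing on the carriage's far (+x) side and carrying a black lens tube 30 mm across and 28 mm long along the rail; fixed to the carriage. Its centre line is 88 mm from the middle of the pad, its near edge 60 mm; its top is 90 mm above the bench. Not to be touched.
- pin_stop_mid (a point): The set stop: aluminium block clamped on the rail, 62 mm wide, 20 mm thick along the rail (faces 10 mm either side of this point along y), 52 mm above the bench, with a round-headed steel index pin standing on it (head 26 mm across, top 82 mm above the bench). This point is in the middle of the block, 31 mm above the bench, level with carriage_mid. It may be at either end of the rail. The carriage touches it when the two points are 60 mm apart.
- plain_stop_mid (a point): The other stop, at the opposite end: the same block without a pin. This point is in the middle of the block, 31 mm above the bench.
- short_driver: Bystander: blue-handled screwdriver, 132 mm long, lying. Origin at the centre of its underside. Leave alone.
- lens_tube: Bystander: loose black lens tube, 30 mm across, 40 mm tall, standing. Origin at the centre of its underside. Leave alone.
- spare_plate: Bystander: black base plate, 52x73x9 mm, lying flat. Origin at the centre of its underside. Leave alone.
- tee: Bystander: small metal T-shaped connector, 26x38x12 mm, lying. Origin at the centre of its underside. Leave alone.
- carton: Bystander: small cardboard carton, 50x70 mm, 45 mm high. Origin at the centre of its underside. Leave alone.
- spare_base: Bystander: black slotted base, 25x50x10 mm, lying. Origin at the centre of its underside. Leave alone.
- marker: Bystander: marker pen, 132 mm long, 18 mm thick, lying. Origin at the centre of its underside. Leave alone.

How it is judged:
By the outcome, as a careful person would: the job done as asked, in the order asked, and still so for the second after the job is handed in, with the robot touching nothing.
It also fails if it takes over 40 s, if anything falls off the work surface, if the arm or the gripper's body presses on something with over 40 N, if the wrist force passes 120 N, or if a joint passes its speed limit or range.

## Working session

There is one attempt and no reset: what is moved stays moved. The work goes in short steps, Python scripts to look and compute and a tool call to move; the robot and the scene stay as the last step left them, time stands still between calls to the robot, and variables do not carry over. Pictures are saved under pics/ and viewed, at most 10 in all, crops included, and the job is handed in when it is done.

Besides the shell and the picture viewer there is one more tool, called after "Emit:" as name(argument=value, ...) on one line, values as JSON. apply_moves: Moves the arm, as the interface text tells. Its arguments: {"type":"object","properties":{"series":{"type":"array"},"grip_force":{"type":"number"}},"required":["series"]}

```bash
mkdir -p pics; cat > h.py <<'E'
import numpy as np, cv2
from rig import telemetry, get_image, env
def cloud(im):
    z=im["z_map"]; h,w=z.shape; f=h/2/np.tan(np.radians(im["vertical_fov"])/2)
    u,v=np.meshgrid(np.arange(w),np.arange(h))
    p=np.stack([(u-im["cx"])/f*z,-(v-im["cy"])/f*z,-z],-1)
    return p@np.array(im["attitude"]).T+np.array(im["eye"])
E
python3 - <<'E'
from h import *
s=telemetry.observe();print(s)
print(env.pinch_z)
for n in("top","scene"):
    im=get_image(n);cv2.imwrite(f"pics/{n}0.png",im["frame"][...,::-1]);print(n,im["eye"],im["attitude"],im["vertical_fov"],im["cx"],im["cy"],[k for k in im])
    np.save(n+"0.npy",cloud(im))
E
```

```text
{'time_s': 0.0, 'q': array([ 5.57309745e+01,  2.18415753e+01,  7.43879186e+01, -4.65550385e-04,
        8.38572419e+01, -1.23328278e+01]), 'qvel': array([ 0.03263432, -0.01130649,  0.08323204,  0.11114295, -0.10268967,
        0.01841034]), 'joint_efforts': array([ 1.48282492e-03, -4.48455119e+01, -2.31283092e+01, -6.64125446e-05,
        4.78007540e-03, -4.63832203e-05]), 'position': array([0.20526492, 0.50992709, 0.23068767]), 'tool_rot': array([[-9.27600620e-01,  3.73572448e-01, -8.45726587e-04],
       [ 3.73573273e-01,  9.27599824e-01, -1.25557711e-03],
       [ 3.15446818e-04, -1.48061496e-03, -9.99998854e-01]]), 'ft_force': array([-0.12959957,  0.25034263, -0.1237755 ]), 'wrist_torque': array([ 0.02877431, -0.01485914,  0.01746738]), 'gripper_force': 0.0, 'grip_width': 0.08530705985399592}
0.0187
top [ 0.43301135 -0.00444837  1.25880563] [[ 0.01723657  0.99360829 -0.1115593 ]
 [-0.9996051   0.01464812 -0.02398072]
 [-0.02219331  0.11192859  0.99346839]] 49.69508788345087 252.05112916658197 189.9055011355353 ['frame', 'z_map', 'vertical_fov', 'cx', 'cy', 'eye', 'attitude']
scene [ 0.07666337 -0.42492732  0.80911983] [[ 6.46618899e-01  5.61825525e-01 -5.15980696e-01]
 [-7.62813041e-01  4.76702185e-01 -4.36888192e-01]
 [ 5.14187128e-04  6.76096965e-01  7.36812479e-01]] 52.68888966425912 255.57573832861914 186.95648211507154 ['frame', 'z_map', 'vertical_fov', 'cx', 'cy', 'eye', 'attitude']
```

View pics/top0.png

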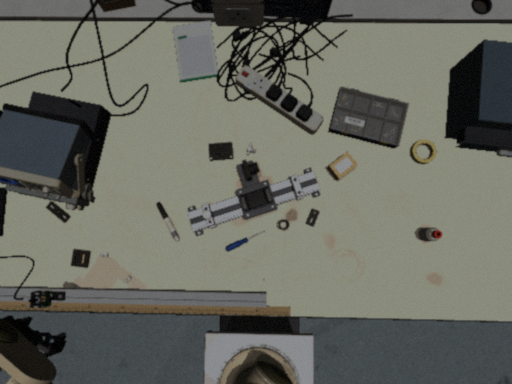

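View pics/scene0.png

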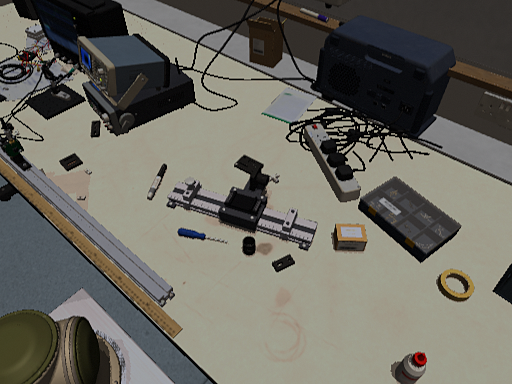

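The top view shows the rail from about (190,218) to (318,183), with the carriage at about (257,197) and the lens on its far side at (248,172). Next I'll use depth to get positions and to tell the two stops apart.

```bash
python3 - <<'E'
from h import *
P=np.load("top0.npy"); img=cv2.imread("pics/top0.png"); S=np.load("scene0.npy"); si=cv2.imread("pics/scene0.png")
a=img[150:250,175:335]; b=si[160:260,150:330]
a=cv2.resize(a,None,fx=4.5,fy=4.5,interpolation=3)[:,:720]; cv2.imwrite("pics/topc.png",np.minimum(a*1.5,255).astype(np.uint8))
b=cv2.resize(b,None,fx=4.4,fy=4.4,interpolation=3); cv2.imwrite("pics/scenec.png",np.minimum(b*1.5,255).astype(np.uint8))
for C,(r0,r1,c0,c1) in((P,(150,250,175,335)),(S,(160,260,150,330))):
    Q=C[r0:r1,c0:c1].reshape(-1,3)
    print("table",np.median(Q[np.abs(Q[:,2])<.01,2]))
    m=(Q[:,2]>.015)&(Q[:,2]<.033); R=Q[m]
    n,lab=0,0
    mask=((C[...,2]>.014)&(C[...,2]<.12)); mm=np.zeros(mask.shape,np.uint8); mm[r0:r1,c0:c1]=mask[r0:r1,c0:c1]
    k,l,st,ce=cv2.connectedComponentsWithStats(mm)
    i=1+np.argmax(st[1:,4]); R=C[l==i]; R=R[R[:,2]<.034]
    rect=cv2.minAreaRect(R[:,:2].astype(np.float32)*1000); print(rect)
    c=R[:,:2].mean(0); d=np.linalg.svd(R[:,:2]-c)[2][0]; d*=np.sign(d[1]); print("rail dir",d,"c",c)
    X=C[l==i]; y=(X[:,:2]-c)@d; x=(X[:,:2]-c)@np.array([d[1],-d[0]])
    for t in np.arange(-.22,.22,.01):
        q=(y>=t)&(y<t+.01)&(abs(x)<.02)
        if q.any(): print(round(t,3),q.sum(),(X[q,2].max()*1000).round(),np.median(X[q,2]*1000).round(),end=' | ')
    print()
E
```

```text
table -0.00015638138324725048
((575.766845703125, 31.647109985351562), (163.69686889648438, 399.74072265625), 18.650371551513672)
rail dir [-0.32952962  0.94414524] c [0.54294425 0.02382693]
-0.21 11 28.0 19.0 | -0.2 42 29.0 21.0 | -0.19 43 27.0 22.0 | -0.18 42 31.0 22.0 | -0.17 43 29.0 23.0 | -0.16 37 29.0 22.0 | -0.15 36 56.0 52.0 | -0.14 47 57.0 53.0 | -0.13 60 56.0 25.0 | -0.12 41 27.0 21.0 | -0.11 45 28.0 21.0 | -0.1 42 29.0 23.0 | -0.09 41 28.0 21.0 | -0.08 44 26.0 21.0 | -0.07 40 40.0 24.0 | -0.06 40 63.0 58.0 | -0.05 46 70.0 62.0 | -0.04 47 70.0 61.0 | -0.03 45 65.0 60.0 | -0.02 46 64.0 60.0 | -0.01 42 64.0 60.0 | 0.0 44 68.0 59.0 | 0.01 48 74.0 63.0 | 0.02 45 65.0 60.0 | 0.03 41 62.0 37.0 | 0.04 44 29.0 22.0 | 0.05 43 29.0 22.0 | 0.06 44 28.0 22.0 | 0.07 41 28.0 22.0 | 0.08 44 28.0 21.0 | 0.09 44 27.0 21.0 | 0.1 44 28.0 22.0 | 0.11 42 28.0 21.0 | 0.12 66 85.0 27.0 | 0.13 50 84.0 79.0 | 0.14 33 86.0 79.0 | 0.15 31 29.0 24.0 | 0.16 44 28.0 21.0 | 0.17 42 30.0 21.0 | 0.18 44 28.0 22.0 | 0.19 30 27.0 22.0 | 
table 0.0018124286326843264
((595.0404052734375, 39.064666748046875), (
[... 255 characters left out ...]
 56.0 52.0 | -0.12 51 57.0 54.0 | -0.11 28 54.0 25.0 | -0.1 47 30.0 26.0 | -0.09 51 29.0 25.0 | -0.08 45 28.0 24.0 | -0.07 51 29.0 24.0 | -0.06 49 29.0 25.0 | -0.05 65 41.0 26.0 | -0.04 72 64.0 59.0 | -0.03 66 71.0 63.0 | -0.02 49 70.0 61.0 | -0.01 58 65.0 61.0 | 0.0 58 64.0 61.0 | 0.01 57 63.0 61.0 | 0.02 55 64.0 61.0 | 0.03 60 71.0 65.0 | 0.04 54 65.0 61.0 | 0.05 5 60.0 39.0 | 0.06 16 27.0 23.0 | 0.07 44 28.0 24.0 | 0.08 43 29.0 25.0 | 0.09 42 30.0 25.0 | 0.1 42 29.0 24.0 | 0.11 42 28.0 24.0 | 0.12 39 31.0 24.0 | 0.13 43 27.0 25.0 | 0.14 129 86.0 43.0 | 0.15 73 86.0 57.0 | 0.16 30 85.0 66.0 | 0.17 10 27.0 25.0 | 0.18 34 31.0 24.0 | 0.19 45 28.0 24.0 | 0.2 37 27.0 25.0 | 0.21 24 29.0 24.0 |
```

View pics/topc.png

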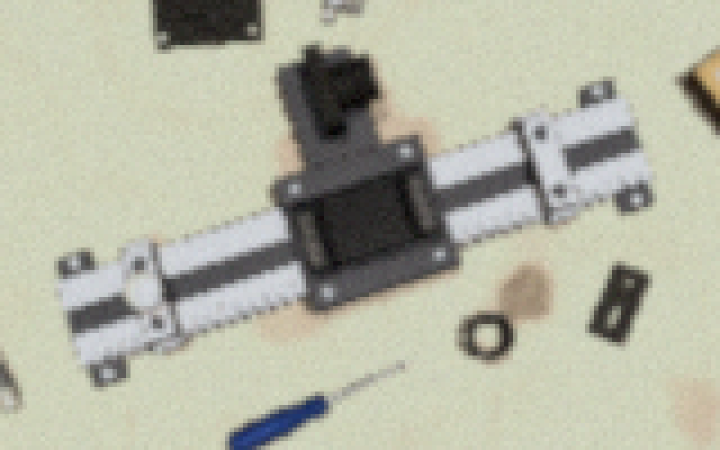

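View pics/scenec.png

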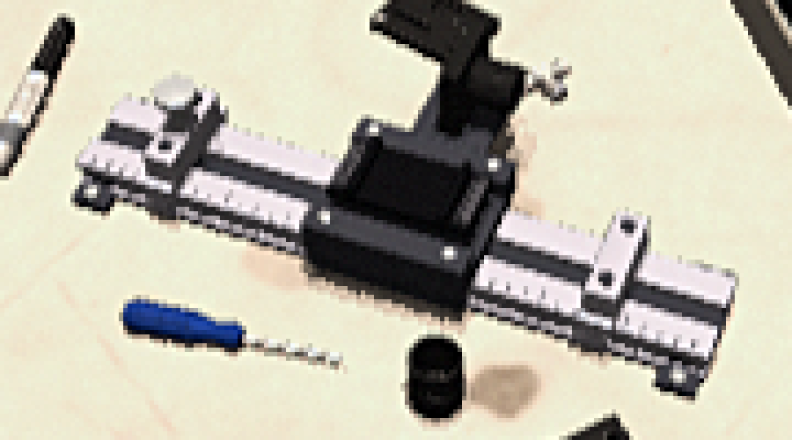

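The round-headed pin is on the left (+y) stop, at (145,290) in the top crop and (175,92) in the scene crop. The right stop has no pin. Now I'll measure the pad, pin and rail.

```bash
python3 - <<'E'
from h import *
yaw=np.radians(18.5)
for n in("top","scene"):
    C=np.load(n+"0.npy").reshape(-1,3); 
    C=C[(np.abs(C[:,0]-.54)<.15)&(np.abs(C[:,1]-.02)<.25)]
    ridge=np.median(C[(C[:,2]>.02)&(C[:,2]<.027)],0)
    d=np.array([-np.sin(yaw),np.cos(yaw)]);e=np.array([d[1],-d[0]])
    o=np.array([.54,.02]); X=(C[:,:2]-o)@e; Y=(C[:,:2]-o)@d; Z=C[:,2]
    rail=(Z>.018)&(Z<.03)&(abs(X)<.05)&((abs(Y-.09)<.02)|(abs(Y+.1)<.02)); A=np.polyfit(Y[rail],X[rail],1)
    print(n,"rail slope",A, "rail x range",np.percentile(X[rail],[1,99]))
    pad=(Z>.056)&(Z<.078)&(abs(X)<.045)&(abs(Y)<.09)
    print("pad X",np.percentile(X[pad],[2,98]),"Y",np.percentile(Y[pad],[1,99]))
    pin=(Z>.072)&(Z<.09)&(Y>.1)&(abs(X)<.05)
    print("pin",X[pin].mean(),Y[pin].mean(), "X",np.percentile(X[pin],[2,98]),"Y",np.percentile(Y[pin],[2,98]))
    r=(Z>.064)&(Z<.076)&(abs(X)<.03)&(abs(Y)<.09)
    print("ridges",np.mean(Y[r&(Y<Y[pad].mean())]),np.mean(Y[r&(Y>Y[pad].mean())]))
    c=np.array([np.mean(np.percentile(X[pad],[2,98])),np.mean(np.percentile(Y[pad],[1,99]))]); print("pad world",o+c[0]*e+c[1]*d, "to go",Y[pin].mean()-c[1]-.06)
s=telemetry.observe();print(s["position"])
E
```

```text
top rail slope [-0.00893742 -0.00024046] rail x range [-0.02999358  0.0304042 ]
pad X [-0.02165571  0.02700101] Y [-0.05263942  0.03337063]
pin -0.0014345508770344094 0.13920155840349238 X [-0.01250428  0.00991385] Y [0.12761937 0.15060657]
ridges -0.03636704016115211 0.018317300987994712
pad world [0.54559157 0.01171152] to go 0.08883595359369773
scene rail slope [-0.00849084 -0.00186584] rail x range [-0.03094095  0.02998206]
pad X [-0.02562574  0.03279761] Y [-0.05134362  0.03523375]
pin -0.0035559920088472563 0.13968085499924449 X [-0.01359136  0.01052119] Y [0.12920688 0.15178149]
ridges -0.034552211023289564 0.017186117195178426
pad world [0.54595649 0.01349915] to go 0.08773578742353985
[0.2053016  0.50996307 0.23075592]
```

Emit:
apply_moves(series=[[-41.6, -28, 0, 0, 0, 0, 0], [-41.6, -28, 0, 0, 0, 0, 0], [-41.6, -28, 0, 0, 0, 0, 0], [-41.6, -28, 0, 0, 0, 0, 0], [-41.6, -28, 0, 0, 0, 0, 0], [-41.6, -28, 0, 0, 0, 0, 0], [-41.6, -28, 0, 0, 0, 0, 0], [-41.6, -28, 0, 0, 0, 0, 0], [-41.6, -28, 0, 0, 0, 0, 0], [-41.6, -28, 0, 0, 0, 0, 0], [-41.6, -28, 0, 0, 0, 0, 0], [-41.6, -28, 0, 0, 0, 0, 0]])

```text
time_s: 1.6
position: [0.5436, 0.0105, 0.231]
tool_rot: [[-0.928, 0.374, -0.001], [0.374, 0.928, 0.0], [0.001, 0.0, -1.0]]
ft_force: [-0.0, 1.3, -0.1]
grip_width: -0.0003
gripper_force: 0.0
```

Emit:
apply_moves(series=[[0, 0, 0, 0, 0, -10.2, 0], [0, 0, 0, 0, 0, -10.2, 0], [0, 0, 0, 0, 0, -10.2, 0], [0, 0, 0, 0, 0, -10.2, 0], [0, 0, 30, 0, 0, 0, 0], [0, 0, 30, 0, 0, 0, 0], [0, 0, 30, 0, 0, 0, 0], [0, 0, 0, 0, 0, 0, 0], [0, 0, 0, 0, 0, 0, 0]])

```text
time_s: 2.72
position: [0.5435, 0.0119, 0.1424]
tool_rot: [[-0.946, -0.323, 0.001], [-0.323, 0.946, -0.0], [-0.001, -0.001, -1.0]]
ft_force: [0.5, 0.6, 0.1]
grip_width: -0.0003
gripper_force: 0.0
```

```bash
python3 - <<'E'
from h import *
s=telemetry.observe();im=get_image("wrist");f=cv2.resize(im["frame"],None,fx=1.5,fy=1.5)
cv2.imwrite("pics/w1.png",np.minimum(f[...,::-1]*1.5,255).astype(np.uint8));print(s["position"],im["mount"])
E
```

```text
[0.54352573 0.01194357 0.14237535] [[-1.51171256e-03  9.66532142e-01  2.56541094e-01  6.49094106e-02]
 [ 9.99998024e-01  1.12990452e-03  1.63568548e-03  5.39010527e-04]
 [ 1.29107565e-03  2.56543060e-01 -9.66531940e-01 -1.43216594e-01]
 [ 0.00000000e+00  0.00000000e+00  0.00000000e+00  1.00000000e+00]]
```

View pics/w1.png

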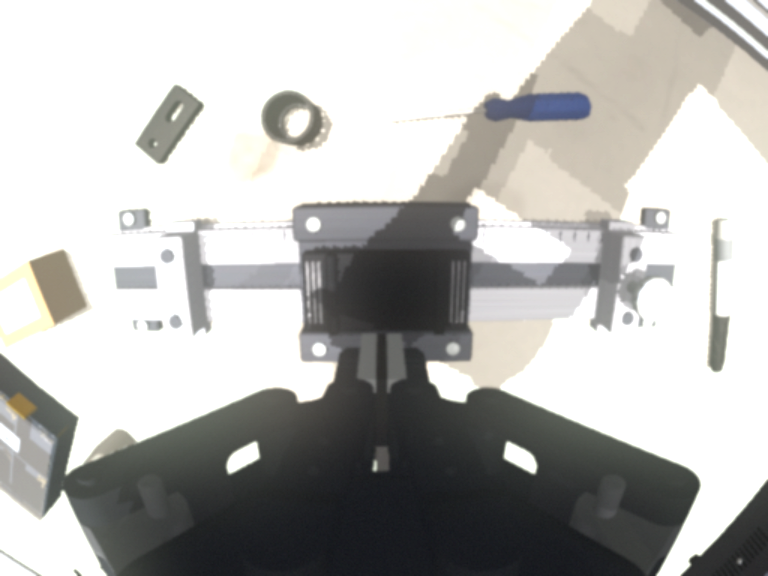

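The wrist view shows the pad centred at about column 386 and the fingertips at about column 381, so they line up. The rail runs horizontally, with the pin on the right at (655,295). I'll go down between the ridges.

Emit:
apply_moves(series=[[0, 0, 30, 0, 0, 0, 0], [0, 0, 25, 0, 0, 0, 0], [0, 0, 15, 0, 0, 0, 0], [0, 0, 5, 0, 0, 0, 0], [0, 0, 0, 0, 0, 0, 0], [0, 0, 0, 0, 0, 0, 0]])

```text
time_s: 3.52
position: [0.5435, 0.012, 0.0672]
tool_rot: [[-0.946, -0.323, 0.002], [-0.323, 0.946, -0.0], [-0.001, -0.001, -1.0]]
ft_force: [-0.1, -0.8, 0.1]
grip_width: -0.0
gripper_force: 0.0
```

Emit:
apply_moves(series=[[0, 0, 4, 0, 0, 0, 0], [0, 0, 3, 0, 0, 0, 0], [0, 0, 3, 0, 0, 0, 0], [0, 0, 0, 0, 0, 0, 0], [0, 0, 0, 0, 0, 0, 0]])

```text
time_s: 4.15
position: [0.5431, 0.012, 0.0571]
tool_rot: [[-0.946, -0.323, 0.001], [-0.323, 0.946, -0.0], [-0.001, -0.001, -1.0]]
ft_force: [-2.5, -0.7, 9.5]
grip_width: -0.0001
gripper_force: 4.6
```

Emit:
apply_moves(series=[[0, 0, 1.5, 0, 0, 0, 0], [0, 0, 1, 0, 0, 0, 0], [0, 0, 0, 0, 0, 0, 0], [0, 4, 0, 0, 0, 0, 0], [0, 4, 0, 0, 0, 0, 0], [0, 4, 0, 0, 0, 0, 0], [0, 4, 0, 0, 0, 0, 0], [0, 4, 0, 0, 0, 0, 0], [0, 0, 0, 0, 0, 0, 0]])

```text
time_s: 5.28
position: [0.5365, 0.031, 0.0547]
tool_rot: [[-0.946, -0.324, 0.001], [-0.324, 0.946, -0.0], [-0.0, -0.001, -1.0]]
ft_force: [-3.0, 0.5, 10.6]
grip_width: -0.0
gripper_force: 5.3
```

Emit:
apply_moves(series=[[0, 5, 0, 0, 0, 0, 0], [0, 5, 0, 0, 0, 0, 0], [0, 5, 0, 0, 0, 0, 0], [0, 5, 0, 0, 0, 0, 0], [0, 5, 0, 0, 0, 0, 0], [0, 5, 0, 0, 0, 0, 0], [0, 5, 0, 0, 0, 0, 0], [0, 5, 0, 0, 0, 0, 0], [0, 5, 0, 0, 0, 0, 0], [0, 0, 0, 0, 0, 0, 0]])

```text
time_s: 6.52
position: [0.5216, 0.0737, 0.0546]
tool_rot: [[-0.946, -0.324, -0.0], [-0.324, 0.946, -0.0], [0.0, -0.0, -1.0]]
ft_force: [-3.7, -1.5, 11.1]
grip_width: 0.0002
gripper_force: 5.3
```

```bash
python3 - <<'E'
from h import *
im=get_image("scene");b=im["frame"][140:260,130:330,::-1];b=cv2.resize(b,None,fx=4,fy=4,interpolation=3)
cv2.imwrite("pics/s2.png",np.clip(b*1.5,0,255).astype(np.uint8))
C=cloud(im).reshape(-1,3);yaw=np.radians(19);d=np.array([-np.sin(yaw),np.cos(yaw)]);e=np.array([d[1],-d[0]])
o=np.array([.54,.02]); X=(C[:,:2]-o)@e; Y=(C[:,:2]-o)@d; Z=C[:,2]
k=(X>-.048)&(X<-.035)&(Z>.04)&(Z<.058)&(abs(Y)<.2); print("cheek Y",np.percentile(Y[k],[1,99]),k.sum())
s=telemetry.observe();print(s["position"],(s["position"][:2]-o)@d,s["ft_force"])
E
```

```text
cheek Y [0.0075842  0.10590332] 237
[0.52165805 0.07361798 0.05459411] 0.05666834645606221 [-4.52827874 -0.8528425  11.47900468]
```

View pics/s2.png

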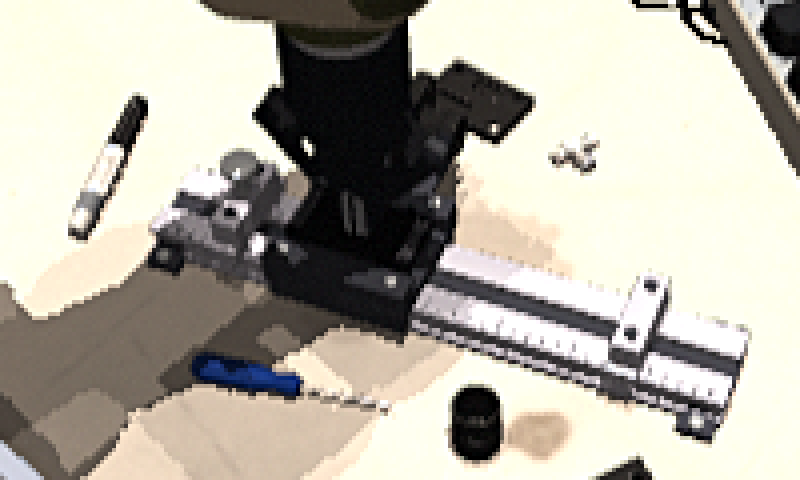

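The scene view shows the carriage moving with the fingertip. Its near end has reached (270,250), with a small gap left before the stop at (240,220). Before going on I'll check how much room the finger linkages have over the pin head at (240,165).

```bash
python3 - <<'E'
from h import *
s=telemetry.observe();im=get_image("wrist");z=im["z_map"];h,w=z.shape;f=h/2/np.tan(np.radians(im["vertical_fov"])/2)
u,v=np.meshgrid(np.arange(w)-im["cx"],np.arange(h)-im["cy"]);r=np.hypot(u,v);th=r/f;k=np.tan(th)/np.maximum(r,1e-6)
ok=(z>0)&(th<1.4)
p=np.stack([u*k*z,-v*k*z,-z,np.ones_like(z)],-1)[ok]@np.array(im["mount"]).T
p=p[:,:3]
g=(p[:,0]<.045)&(p[:,0]>-.045)
for y in np.arange(-.09,.09,.01):
    q=g&(p[:,1]>=y)&(p[:,1]<y+.01)
    print(round(y,2),np.unique((p[q,2]*1000/5).round()*5)[::1].astype(int))
E
```

```text
-0.09 [30 35 40 45 50 55]
-0.08 [30 35 40 45 50 55]
-0.07 [-90 -85  30  35  40  45  50  55]
-0.06 [-100  -95  -90  -85  -80  -75   30   35   40   50   55]
-0.05 [-105 -100  -95  -90  -85  -80  -75  -70  -65  -60    0    5   10   15
   20   25   55]
-0.04 [-105 -100  -95  -90  -85  -80  -75  -70  -65  -60  -55  -50  -45   -5
    0    5   10   15   20   25   50   55]
-0.03 [-105 -100  -95  -90  -85  -80  -70  -65  -60  -55  -50  -45  -10   -5
    0    5   10   15   20   25   50   55]
-0.02 [-105 -100  -95  -90  -85  -80  -75  -70  -65  -60  -55  -50  -45  -40
  -30  -25  -20  -15  -10   -5    0    5   10   15   20   25   55]
-0.01 [-105 -100  -95  -90  -85  -80  -75  -70  -65  -60  -55  -50  -45  -40
  -35  -30  -25  -20  -15  -10   -5    0    5   10   15   20   25   50
   55]
-0.0 [-105 -100  -95  -90  -85  -80  -75  -70  -65  -60  -55  -50  -45  -40
  -35  -30  -25  -20  -15  -10   -5    0    5   10   15   20   25   50
   55]
0.01 [-105 -100  -95  -90  -85  -80  -75  -70  -65  -60  -55  -50  -45  -40
  -30  -25  -20  -15  -10   -5    0    5   10   15   20   25   30   50
   55]
0.02 [-105 -100  -95  -90  -85  -80  -65  -60  -55  -50  -45  -10   -5    0
    5   10   15   20   25   30   50   55]
0.03 [-105 -100  -95  -90  -85  -80  -75  -70  -65  -60  -55  -50  -45  -10
   -5    0    5   10   15   20   25   55]
0.04 [-105 -100  -95  -90  -85  -80  -75  -70  -65  -60    0    5   10   15
   20   25   55]
0.05 [-100  -95  -90  -85  -80  -75  -70    0    5   10   15   20   25   30
   35   55]
0.06 [-95 -90 -85  30  35  40  45  50  55]
0.07 [-30 -25 -20   0   5  10  15  20  25  30  35  40  45  50  55]
0.08 [-30 -25 -20 -10  -5   0   5  10  15  20  25  30  35  40  45  50  55]
```

The linkages clear the pin head by at least 20 mm. I'll finish the push.

Emit:
apply_moves(series=[[0, 4, 0, 0, 0, 0, 0], [0, 4, 0, 0, 0, 0, 0], [0, 4, 0, 0, 0, 0, 0], [0, 4, 0, 0, 0, 0, 0], [0, 2, 0, 0, 0, 0, 0], [0, 2, 0, 0, 0, 0, 0], [0, 2, 0, 0, 0, 0, 0], [0, 2, 0, 0, 0, 0, 0], [0, 0, 0, 0, 0, 0, 0]])

```text
time_s: 7.75
position: [0.5138, 0.0961, 0.0546]
tool_rot: [[-0.946, -0.324, -0.0], [-0.324, 0.946, -0.001], [0.001, -0.0, -1.0]]
ft_force: [-5.1, -2.3, 10.1]
grip_width: 0.0003
gripper_force: 5.3
```

Emit:
apply_moves(series=[[0, 1.5, 0, 0, 0, 0, 0], [0, 1.5, 0, 0, 0, 0, 0], [0, 1.5, 0, 0, 0, 0, 0], [0, 1.5, 0, 0, 0, 0, 0], [0, 0, 0, 0, 0, 0, 0]])

```text
time_s: 8.38
position: [0.5139, 0.1008, 0.0552]
tool_rot: [[-0.946, -0.324, 0.005], [-0.324, 0.946, -0.002], [-0.004, -0.004, -1.0]]
ft_force: [1.2, -7.1, 9.7]
grip_width: 0.0004
gripper_force: 5.2
```

Emit:
apply_moves(series=[[0, 0, 0.7, 0, 0, 0, 0], [0, 2, 0, 0, 0, 0, 0], [0, 2, 0, 0, 0, 0, 0], [0, 2, 0, 0, 0, 0, 0], [0, 0, 0, 0, 0, 0, 0]])

```text
time_s: 9.0
position: [0.5124, 0.1066, 0.0546]
tool_rot: [[-0.946, -0.324, 0.006], [-0.324, 0.946, -0.002], [-0.005, -0.004, -1.0]]
ft_force: [2.1, -6.0, 10.9]
grip_width: 0.0003
gripper_force: 5.3
```

```bash
python3 - <<'E'
from h import *
yaw=np.radians(19);d=np.array([-np.sin(yaw),np.cos(yaw)]);e=np.array([d[1],-d[0]]);o=np.array([.54,.02])
im=get_image("scene");b=im["frame"][150:240,150:290,::-1];b=cv2.resize(b,None,fx=5.5,fy=5.5,interpolation=3)
cv2.imwrite("pics/s3.png",np.clip(b*1.6,0,255).astype(np.uint8))
C=cloud(im).reshape(-1,3); X=(C[:,:2]-o)@e; Y=(C[:,:2]-o)@d; Z=C[:,2]
k=(X>-.048)&(X<-.035)&(Z>.04)&(Z<.058)&(abs(Y)<.2); print("cheek Y",np.percentile(Y[k],[1,99]),k.sum())
s=telemetry.observe();print(s["position"],(s["position"][:2]-o)@d,s["ft_force"][:2]@d,s["ft_force"])
E
```

```text
cheek Y [0.03114295 0.12979406] 237
[0.51242371 0.10658787 0.05465169] 0.09084839905349727 -6.761047177185858 [ 1.71764363 -6.55919119 10.75791901]
```

View pics/s3.png

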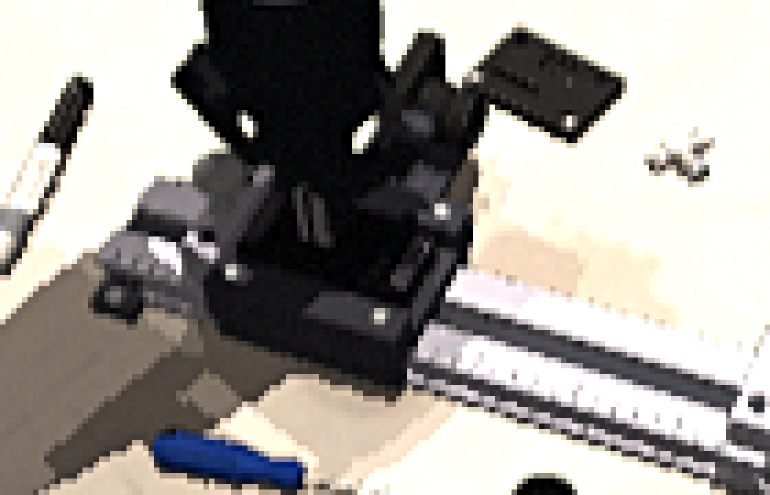

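The carriage middle is now at about 0.0805 along the rail. Contact was expected at about 0.08, and the push force has levelled off at about 7 N, so it is against the stop. In the picture its end meets the block near (215,270). I'll lift straight up.

Emit:
apply_moves(series=[[0, 0, -2, 0, 0, 0, 0], [0, 0, -2, 0, 0, 0, 0], [0, 0, -3, 0, 0, 0, 0], [0, 0, -4, 0, 0, 0, 0], [0, 0, -6, 0, 0, 0, 0], [0, 0, -15, 0, 0, 0, 0], [0, 0, -30, 0, 0, 0, 0], [0, 0, -40, 0, 0, 0, 0], [0, 0, -40, 0, 0, 0, 0], [0, 0, -40, 0, 0, 0, 0], [0, 0, 0, 0, 0, 0, 0], [0, 0, 0, 0, 0, 0, 0]])

```text
time_s: 10.55
position: [0.5098, 0.1077, 0.2343]
tool_rot: [[-0.946, -0.323, -0.002], [-0.323, 0.946, 0.0], [0.002, 0.001, -1.0]]
ft_force: [-0.2, 0.2, 0.0]
grip_width: -0.0001
gripper_force: 0.0
```

```bash
python3 - <<'E'
from h import *
yaw=np.radians(19);d=np.array([-np.sin(yaw),np.cos(yaw)]);e=np.array([d[1],-d[0]]);o=np.array([.54,.02])
im=get_image("scene")
C=cloud(im).reshape(-1,3); X=(C[:,:2]-o)@e; Y=(C[:,:2]-o)@d; Z=C[:,2]
k=(X>-.048)&(X<-.035)&(Z>.04)&(Z<.058)&(abs(Y)<.2); print("cheek Y",np.percentile(Y[k],[1,99]),k.sum())
p=(abs(X)<.01)&(abs(Y-.0805)<.015)&(Z>.04)&(Z<.08);print("pad z",np.median(Z[p]),p.sum())
w=get_image("wrist");cv2.imwrite("pics/w4.png",np.clip(cv2.resize(w["frame"],None,fx=1.5,fy=1.5)[...,::-1]*1.0,0,255).astype(np.uint8))
s=telemetry.observe();print(s["position"],s["ft_force"])
E
```

```text
cheek Y [0.03174173 0.12896232] 230
pad z 0.06151370981775195 62
[0.50977617 0.10764183 0.23384854] [-0.36045895  0.43283887 -0.62310375]
```

View pics/w4.png

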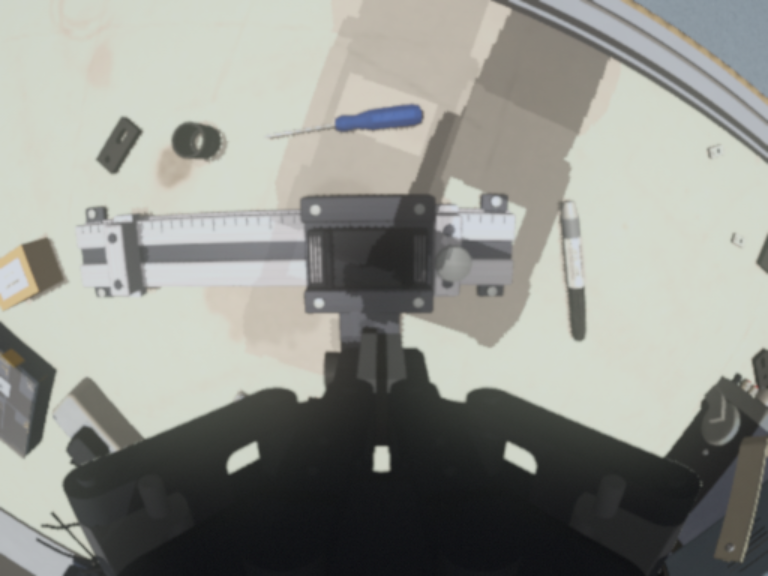

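The wrist view shows the carriage's right end at column 435, flush against the pin stop, whose pin head is at (452,262). The pad is back up at 61 mm, nothing else has moved, and the arm is clear.

```bash
python3 -c "
from rig import env
print(env.close_job())"
```

```text
the job is handed in; nothing more can be done
None
```

The carriage is butted against the pin stop with the pad up again and the brake holding; I saw nothing else moved, the arm is clear, and the job was handed in at about 11 s (no verdict was returned).

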